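# Oil a round housing under the bench pump

## Task

From the three-pocket parts tray take the carrier with the single round housing, set it down on the bare front part of the oiling station's steel plate with its housing end towards the guides, and let go of it. Then, without lifting it, slide it along the plate by its bare tail between the guides until it is right up against the end stop with the housing under the spout, and only then press the pump head all the way down and let it spring back up. Leave the other carriers, the spray can and the steel cup where they are.

Things in the scene. Friction and masses are not known exactly. Their poses are not given: they have to be found in the camera images.
- round_carrier: Carrier to be oiled: black plate 60 mm wide (x), 170 long (y), 10 thick; on it one upright aluminium cylinder (round housing), 44 mm diameter, 50 tall, top 60 mm above the plate's underside; 0.35 kg. Origin on the cylinder's axis at the plate's underside, z up. Plate reaches 55 mm to +y (housing end), 115 mm to -y (bare tail). Starts in any of the tray's pockets.
- round_carrier_tail (a point): On the round carrier's tail: centre line, top face of the plate, 95 mm to -y of the origin (20 mm from the tail's end).
- square_carrier: Leave alone. Same plate, same origin; on it a square aluminium block 40 x 40 mm, 50 mm tall.
- twin_carrier: Leave alone. Same plate, same origin; on it a low aluminium block 44 x 70 mm, 16 mm tall, with two short posts 24 mm in diameter on it, their tops 48 mm above the plate's underside.
- tray: Grey tray fixed to the bench, 228 x 194 mm. Origin under its centre. Three pockets side by side along x (centres x = -72, 0, 72 mm), each 66 mm (x) by 176 mm (y); floor 4 mm, walls 22 mm above the bench. Carriers lie in them along y, tails to -y, with 3 mm of play, so that there they can be held only by what stands on them; housings 30 mm to +y of the tray's centre.
- station: Oiling station fixed to the bench. Origin at bench level under the spout, where the round housing's axis must come; z up; the carrier slides in along +y. Steel plate 6 mm thick, x -55 to 55 mm, y -270 to 85 mm, bare below y = -55 mm. White bottle, 66 mm diameter, clamped at x = 90, y = 0 mm, with a post behind it (x 122 to 134 mm) 91 mm high; pump head on top.
- guide_mouth (a point): Middle of the guides' flared mouth on the station's plate (plate's top face, 50 mm to -y of the station's origin). The two guides stand 15 mm above the plate; the mouth is 82 mm wide inside, 94 mm outside, and narrows to 66 mm at station y = -22 mm; then they run straight to y = 58 mm.
- stop_face (a point): Middle of the end stop's face at the plate's top face, 56.5 mm to +y of the station's origin; the stop is 22 mm high. The plate's housing end comes to rest against it.
- spout_end (a point): Lower end of the pump's spout, above the station's origin, 100 mm above the bench when up; it moves with the head. The spout is 11 mm thick and runs from the pump head level at 180 mm above the bench, then straight down to here.
- pump (a joint): How far the pump head is pressed down, in m: 0 up, 0.010 all the way down. A spring brings it back; it takes 3 N to start and 9 N to press fully.
- pump_top (a point): Centre of the pump head's flat black top, 42 mm in diameter, 190 mm above the bench when up. It moves with the head.
- spray_can: Leave alone. Loose spray can standing by the station, 53 mm in diameter, 190 mm tall. Origin at its underside.
- pin_jar: Leave alone. Loose empty steel cup standing near the plate's robot side, 68 mm in diameter, 85 mm tall. Origin at its underside.

How it is judged:
By the outcome, as a careful person would: the job done as asked, in the order asked, and still so for the second after the job is handed in, with the robot touching nothing.
It also fails if it takes over 64 s, if anything falls off the work surface, if the arm or the gripper's body presses on something with over 40 N, if the wrist force passes 120 N, or if a joint passes its speed limit or range.

## Robot

A 7-joint arm with a two-finger parallel gripper is mounted at the origin on the work surface. World frame = base frame: x ahead of the robot, y to its left, z up, the work surface at z = 0. Lengths are in m, angles in rad, forces in N, time in s.
With the tool pointing down it reaches from about 0.4 to 0.85 m from the base axis. Payload 10.4 kg.
Tool frame: the origin (TCP) lies midway between the tips of the shut fingers; the grasp point (between the pads) lies r.grip_point_offset behind it (r.grip_point_offset is the distance from the TCP to the grasp point, in m); z points along the fingers, y is the line along which they close (so a half turn about z gives the same grasp; the last joint's range is limited). The gripper opens to 87 mm and grips with 3 to 60 N. Pads are 19 mm wide; open, the fingers measure 117 mm over their backs; the gripper's body (75 mm by 190 mm) begins 51 mm behind the grasp point.
Start: joints at [1.296, 0.332, -0.065, 1.46, 0.022, 1.35, -0.088], TCP at [0.156, -0.605, 0.223] pointing down, gripper open.
Joint ranges: [-2.6, 2.6], [-0.5, 2.12], [-1.47, 1.34], [0.16, 2.42], [-1.27, 4.41], [0.06, 2.06], [-2.6, 2.6]. Speed limits (rad/s): [2.22, 2.22, 2.79, 2.79, 3.14, 3.14, 3.14].

## Interface

Orientations are given as a unit quaternion [x, y, z, w].
In Python, from bench import r gives the robot as it stands.
- The arm moves only by the tool play_rows, never from a script. Its arguments are lists of equal length, an entry for each row: "claw": the closure, from 0 (fully open) to 1 (shut); "delta_pos": the shift along the tool's x, y, z scaled (see below), a list of three; "delta_rot": the turn, a rotation vector about the tool's x, y, z scaled (see below), a list of three. A call has 1 to 8 rows; each row shifts and turns the commanded pose from where the row before left it, along the tool's axes as they then stand; what a row does not reach is not made up. The controller multiplies each number of a shift by 200 mm and each number of a turn by pi rad. A row lasts 1/10 s, in which the tool goes at most 50 mm and 8.59 degrees, less where a joint would pass 70% of its speed; a pose out of reach is approached as far as the arm can. A call with a number of a shift or a turn outside -1 to 1 is refused whole. A call with a gripper value outside its range is refused whole. The fingers move at their own pace and stop on an object; "squeeze" is the grip in N (left out, the last holds). Time passes only in rows, so rows that do not move let the fingers close. It gives the time, the measured TCP pose, the force, the opening and the grip force at its end, in the units of the state.
- r.read_state(): the state, without advancing time (a new reading comes with each control period).
- r.camera(name): name is "scene" or "top"; returns a dict with "pixels" (420x560x3 uint8, red, green, blue), "camera_matrix" (3x3 intrinsics, pixels), "D" ([k1, k2, p1, p2, k3] as OpenCV has them; the pictures are not rectified), "cam_to_world" (4x4, takes a point from camera to world coordinates). Camera axes: x right, y up, looking along -z (the intrinsics and any distortion apply to the point x, -y, -z); pixel columns grow to the right and rows downward; lengths in m; the calibration is good to about 2 mm. A picture is of the moment at which its call begins. There is no depth.
- r.close_job(): hands the job in; it is judged then, once.
The state is a dict: "time": time; "joint_positions": joint angles; "joint_vel": joint speeds; "joint_torque": joint torques, N m; "ee_pos": TCP position; "eef_rot": TCP orientation; "ft_force": force on the tool from outside, world axes, zero at the start; "torque": the same for the moment, N m; "width": finger opening in m; "grip_force": force on a finger pad.
Only numpy, scipy, OpenCV 4.12 (cv2) and the standard library are available. Lean on these libraries where they do the work, as an engineer would, in place of code of your own. Each camera call takes 0.05 s, during which the arm holds its last target. There are 200 camera calls.

## Working session

There is one attempt and no reset: what is moved stays moved. The work goes in short steps, Python scripts to look and compute and a tool call to move; the robot and the scene stay as the last step left them, time stands still between calls to the robot, and variables do not carry over. Pictures are saved under pics/ and viewed, at most 10 in all, crops included, and the job is handed in when it is done.

Besides the shell and the picture viewer there is one more tool, called in YAML: its name, and indented under it one key for each argument. play_rows: Moves the arm, as the interface text tells. Shifts and turns lie within -1 to 1; 1 stands for 200 mm of shift or pi rad of turn. Its arguments: {"type":"object","properties":{"claw":{"type":"array"},"delta_pos":{"type":"array"},"delta_rot":{"type":"array"},"squeeze":{"type":"number"}},"required":["claw","delta_pos","delta_rot"]}

```bash
mkdir -p pics; ls; python3 - <<'E'
from bench import r
import cv2,numpy as np,pickle
d={}
for n in("scene","top"):
    c=r.camera(n);d[n]=c
    cv2.imwrite(f"pics/{n}0.png",c["pixels"][:,:,::-1])
    print(n,np.round(c["camera_matrix"],1).tolist(),c["D"],np.round(c["cam_to_world"],3).tolist())
pickle.dump(d,open("cams.pkl","wb"))
print(r.read_state(),r.grip_point_offset)
E
```

```text
pics
scene [[441.9, 0.0, 283.0], [0.0, 441.9, 212.2], [0.0, 0.0, 1.0]] [-0.12484985  0.          0.          0.          0.        ] [[-0.847, -0.413, 0.335, 0.962], [0.532, -0.674, 0.512, 0.518], [0.014, 0.612, 0.791, 1.079], [0.0, 0.0, 0.0, 1.0]]
top [[496.4, 0.0, 280.1], [0.0, 496.4, 207.1], [0.0, 0.0, 1.0]] [-0.12870442  0.          0.          0.          0.        ] [[0.054, 0.976, -0.21, 0.297], [-0.999, 0.054, -0.007, -0.083], [0.005, 0.21, 0.978, 1.418], [0.0, 0.0, 0.0, 1.0]]
{'time': 0.1, 'joint_positions': array([ 1.29642656,  0.33280681, -0.06470274,  1.46080814,  0.02159156,
        1.34990987, -0.08846167]), 'joint_vel': array([ 7.36432079e-05, -1.50233554e-03,  3.31431840e-04, -2.28369079e-03,
        5.58188749e-04, -6.14657527e-04,  1.63531409e-03]), 'joint_torque': array([ 1.10793251e-03, -6.24549150e+01,  2.43635208e-02, -3.90718961e+01,
       -6.14911783e-02,  3.66338412e-02,  1.16138895e-04]), 'ee_pos': array([ 0.15561899, -0.60497679,  0.22185816]), 'eef_rot': array([ 9.92083172e-01,  1.25581035e-01, -1.00151018e-04, -6.10428968e-04]), 'ft_force': array([ 0.15778192, -0.12222268,  0.24182647]), 'torque': array([-0.02513172, -0.02193175, -0.04538577]), 'grip_force': 0.0, 'width': 0.08723886531563042} 0.0187
```

View pics/top0.png

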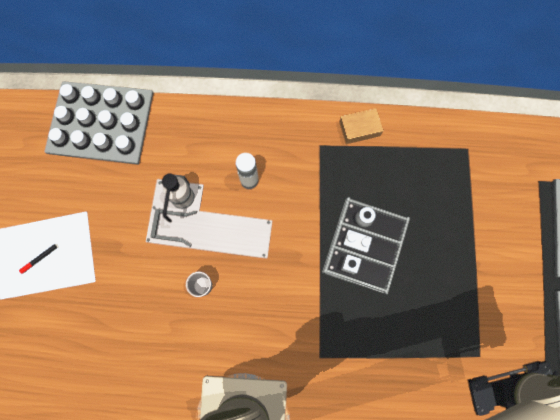

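View pics/scene0.png

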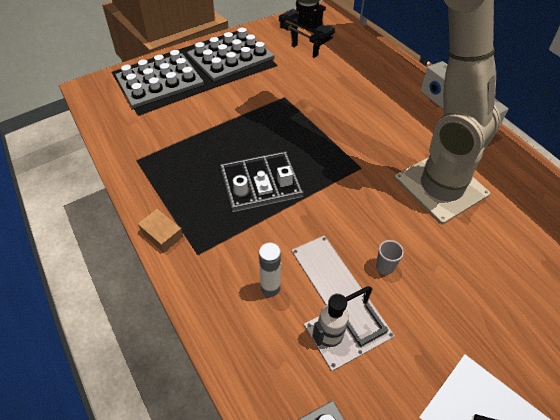

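The top view shows the tray at about (367,245), with the round housing at (366,216). The plate runs from (271,237) to (150,225), the can is at (247,170) and the cup at (198,284). I'll zoom in for exact pixels.

```bash
cat > h.py <<'E'
import cv2,numpy as np,pickle
def ray(c,uv):
    p=cv2.undistortPoints(np.array([[uv]],float),c["camera_matrix"],c["D"])[0,0]
    M=c["cam_to_world"];return M[:3,3],M[:3,:3]@np.array([p[0],-p[1],-1.])
def plane(c,uv,z):
    o,d=ray(c,uv);return o+d*(z-o[2])/d[2]
def tri(c1,u1,c2,u2):
    o1,d1=ray(c1,u1);o2,d2=ray(c2,u2)
    s=np.linalg.lstsq(np.c_[d1,-d2],o2-o1,rcond=None)[0]
    a=o1+d1*s[0];b=o2+d2*s[1];return (a+b)/2,np.linalg.norm(a-b)
def proj(c,P):
    M=c["cam_to_world"];q=M[:3,:3].T@(np.array(P)-M[:3,3])
    return cv2.projectPoints(np.array([[q[0],-q[1],-q[2]]]),np.zeros(3),np.zeros(3),c["camera_matrix"],c["D"])[0].ravel()
def crop(c,x0,y0,w,h,k,name):
    im=cv2.resize(c["pixels"][y0:y0+h,x0:x0+w,::-1],None,fx=k,fy=k,interpolation=cv2.INTER_CUBIC)
    for x in range(-(-x0//10)*10,x0+w,10):
        cv2.line(im,((x-x0)*k,0),((x-x0)*k,6),(0,255,255),1);cv2.putText(im,str(x),((x-x0)*k,16),0,.35,(0,255,255),1)
    for y in range(-(-y0//10)*10,y0+h,10):
        cv2.line(im,(0,(y-y0)*k),(6,(y-y0)*k),(0,255,255),1);cv2.putText(im,str(y),(8,(y-y0)*k+4),0,.35,(0,255,255),1)
    cv2.imwrite("pics/"+name,im)
E
python3 - <<'E'
from h import *
d=pickle.load(open("cams.pkl","rb"))
crop(d["top"],140,150,140,150,4,"st.png")
crop(d["top"],315,190,105,110,5,"tr.png")
E
```

```text
(no output)
```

View pics/st.png

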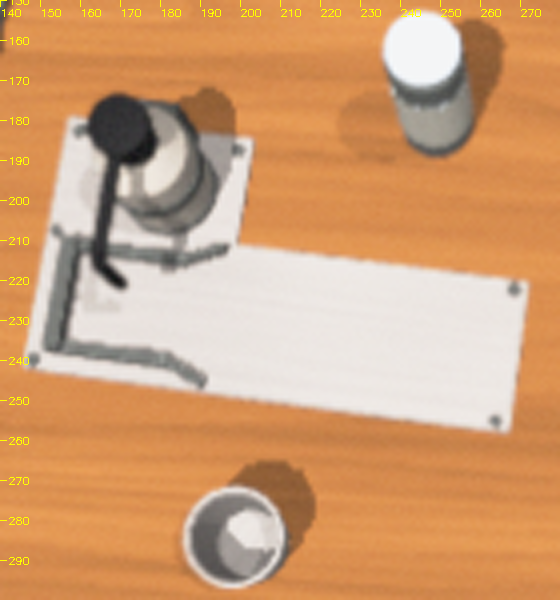

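View pics/tr.png

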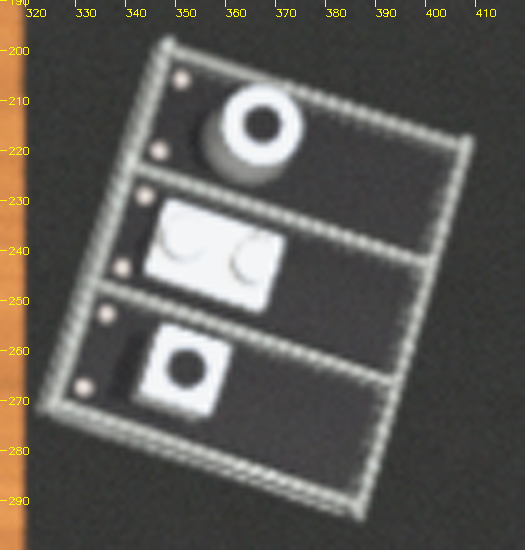

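The close-ups show the plate's corners sharply: crop (528,282), (509,432) and (25,368). The tray's rim corners are at (168,40), (472,140), (362,518) and (42,408), and the round housing's top is at (262,124), in the pocket farthest from the robot.

```bash
cat >> h.py <<'E'
def fit2(loc,W):
    loc=np.array(loc,float);W=np.array(W)[:,:2];a=loc.mean(0);b=W.mean(0)
    A=loc-a;B=W-b;th=np.arctan2((A[:,0]*B[:,1]-A[:,1]*B[:,0]).sum(),(A*B).sum())
    R=np.array([[np.cos(th),-np.sin(th)],[np.sin(th),np.cos(th)]]);t=b-R@a
    return th,R,t,(loc@R.T+t-W)*1e3
E
python3 - <<'E'
from h import *
d=pickle.load(open("cams.pkl","rb"));T=d["top"];S=d["scene"]
f=lambda p,x0,y0,k:(x0+(p[0]+.5)/k-.5,y0+(p[1]+.5)/k-.5)
st=lambda x,y:f((x,y),140,150,4); tr=lambda x,y:f((x,y),315,190,5)
W=[plane(T,st(*p),.006) for p in[(528,282),(509,432),(25,368)]]
th,R,t,e=fit2([(.055,-.27),(-.055,-.27),(-.055,.085)],W)
print("station",th,t,e.round(1).tolist())
W=[plane(T,tr(*p),.022) for p in[(168,40),(472,140),(362,518),(42,408)]]
th2,R2,t2,e2=fit2([(.114,.097),(.114,-.097),(-.114,-.097),(-.114,.097)],W)
print("tray",th2,t2,e2.round(1).tolist())
print("housing from tray",R2@[.072,.03]+t2,"from top",plane(T,tr(262,124),.064))
# bright ring centroid of housing top
g=cv2.cvtColor(T["pixels"],cv2.COLOR_RGB2GRAY)
m=np.zeros_like(g);cv2.circle(m,(367,215),11,255,-1);m[g<215]=0
c=max(cv2.findContours(m,0,1)[0],key=cv2.contourArea);cc,rr=cv2.minEnclosingCircle(c);print("ring",cc,rr,plane(T,cc,.064))
P=np.array([*(R@[.09,0]+t),.19]);print("pump",P,proj(T,P),proj(S,P),"from img",plane(T,st(120,126),.19))
can=plane(T,st(423,51),.19)[:2];cup=plane(T,st(235,537),.085)[:2]
for n,p in(("can",can),("cup",cup)):print(n,p,"station fr",R.T@(p-t))
for n,q in(("set",[0,-.135]),("tail",[0,-.23]),("tailend",[0,-.095])):print(n,R@q+t)
print("spout proj",proj(T,[*t,.1]),proj(S,[*t,.1]))
h=R2@[.072,.03]+t2;print("housing scene proj",proj(S,[*h,.064]))
print("plate front corners scene",proj(S,[*(R@[.055,-.27]+t),.006]),proj(S,[*(R@[-.055,-.27]+t),.006]))
E
```

```text
station -0.07273493331342716 [0.52629018 0.22147179] [[0.3, -1.0], [-0.1, -0.4], [-0.2, 1.4]]
tray -0.2804346764110256 [ 0.50287089 -0.32625959] [[2.7, 4.1], [-1.4, -3.9], [-1.1, -2.3], [-0.2, 2.0]]
housing from tray [ 0.58036143 -0.31735922] from top [ 0.58103484 -0.31713311  0.064     ]
ring (366.79998779296875, 214.8000030517578) 7.528722763061523 [ 0.57986442 -0.31659027  0.064     ]
pump [0.61605222 0.21493142 0.19      ] [168.9928622  180.38285556] [336.72929847 300.99688007] from img [0.61416766 0.21308064 0.19      ]
can [0.67455658 0.02144752] station fr [ 0.16241031 -0.18872076]
cup [0.36249507 0.13307577] station fr [-0.15693822 -0.10006542]
set [0.51647962 0.08682873]
tail [ 0.50957589 -0.00792008]
tailend [0.51938645 0.12672297]
spout proj [170.35032537 220.89025298] [363.61644924 301.8517459 ]
housing scene proj [239.08458622 179.96570347]
plate front corners scene [290.27558295 249.41746858] [322.87858129 235.00183575]
```

```bash
python3 - <<'E'
from h import *
d=pickle.load(open("cams.pkl","rb"))
crop(d["scene"],215,145,190,220,3,"sc.png")
E
```

```text
(no output)
```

View pics/sc.png

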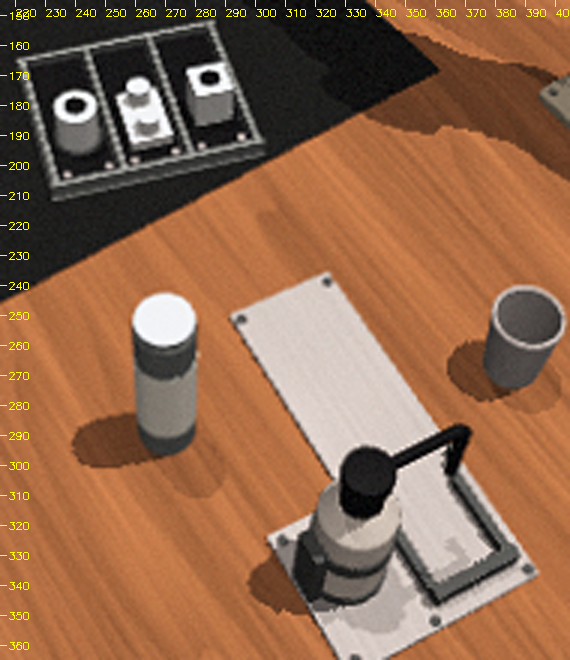

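The scene view agrees: round housing at (240,180), predicted (239,180), and the plate corners within 2 px. I'll move now, first turning and starting the transfer.

play_rows:
  claw: [0, 0, 0, 0, 0, 0, 0, 0]
  delta_pos:
    - [0, 0, 0]
    - [0, 0, 0]
    - [0, 0, 0]
    - [0, 0, 0]
    - [0.14, -0.17, 0]
    - [0.14, -0.17, 0]
    - [0.14, -0.17, 0]
    - [0.14, -0.17, 0]
  delta_rot:
    - [0, 0, 0.0423]
    - [0, 0, 0.0423]
    - [0, 0, 0.0423]
    - [0, 0, 0.0423]
    - [0, 0, 0]
    - [0, 0, 0]
    - [0, 0, 0]
    - [0, 0, 0]
  squeeze: 30

```text
time: 0.9
ee_pos: [0.302, -0.5042, 0.2223]
eef_rot: [0.99, -0.14, -0.0, -0.0]
ft_force: [1.1, -0.5, -0.2]
width: 0.0868
grip_force: 0.0
```

```bash
cat >> h.py <<'E'
from scipy.spatial.transform import Rotation as Ro
def go(r,xyz,psi):
    s=r.read_state();R=Ro.from_quat(s["eef_rot"]);G=Ro.from_matrix(np.array([[np.cos(psi),np.sin(psi),0],[np.sin(psi),-np.cos(psi),0],[0,0,-1]]))
    print("t",s["time"],"tcp",s["ee_pos"].round(4),"psi",round(np.arctan2(*R.as_matrix()[[1,0],0]),4),"w",round(s["width"],4),"grip",round(s["grip_force"],1),"F",s["ft_force"].round(1))
    v=np.array(xyz)-s["ee_pos"];print("scaled rot",((R.inv()*G).as_rotvec()/np.pi).round(4),"shift in goal axes",(G.inv().apply(v)/.2).round(4),"in present axes",(R.inv().apply(v)/.2).round(4))
E
python3 -c "
from h import *;from bench import r
go(r,[.5805,-.317,.20],-.2804)"
```

```text
t 0.9 tcp [ 0.302  -0.5042  0.2223] psi -0.28 w 0.0868 grip 0.0 F [ 1.1 -0.5 -0.2]
scaled rot [-0.0001  0.0001  0.0001] shift in goal axes [ 1.0789 -1.2849  0.1113] in present axes [ 1.0795 -1.2844  0.1112]
```

play_rows:
  claw: [0, 0, 0, 0, 0, 0, 0, 0]
  delta_pos:
    - [0.15, -0.18, 0]
    - [0.15, -0.18, 0]
    - [0.15, -0.18, 0]
    - [0.15, -0.18, 0]
    - [0.15, -0.18, 0.03]
    - [0.15, -0.18, 0.04]
    - [0.15, -0.18, 0.04]
    - [0.03, -0.025, 0]
  delta_rot:
    - [0, 0, 0]
    - [0, 0, 0]
    - [0, 0, 0]
    - [0, 0, 0]
    - [0, 0, 0]
    - [0, 0, 0]
    - [0, 0, 0]
    - [0, 0, 0]

```text
time: 1.7
ee_pos: [0.5834, -0.3113, 0.1983]
eef_rot: [0.991, -0.135, -0.001, -0.002]
ft_force: [-0.4, 0.2, -0.3]
width: 0.087
grip_force: 0.0
```

```bash
python3 -c "
from h import *;from bench import r
T=r.camera('top');S=r.camera('scene')
go(r,[.5805,-.317,.03],-.2804)
t=cv2.resize(T['pixels'][150:300,300:420,::-1],None,fx=3.3,fy=3.3);s=cv2.resize(S['pixels'][100:250,190:310,::-1],None,fx=3.3,fy=3.3)
cv2.imwrite('pics/a1.png',np.hstack([t,s]))
p=r.read_state()['ee_pos'];print(proj(T,p),proj(S,p))"
```

```text
t 1.8 tcp [ 0.5807 -0.3161  0.1995] psi -0.2762 w 0.0869 grip 0.0 F [-0.3 -0.2 -0.2]
scaled rot [-0.0003  0.0004  0.0013] shift in goal axes [4.000e-04 4.800e-03 8.473e-01] in present axes [0.0016 0.0057 0.8473]
[375.94775621 204.00933816] [236.23728651 148.43654729]
```

View pics/a1.png

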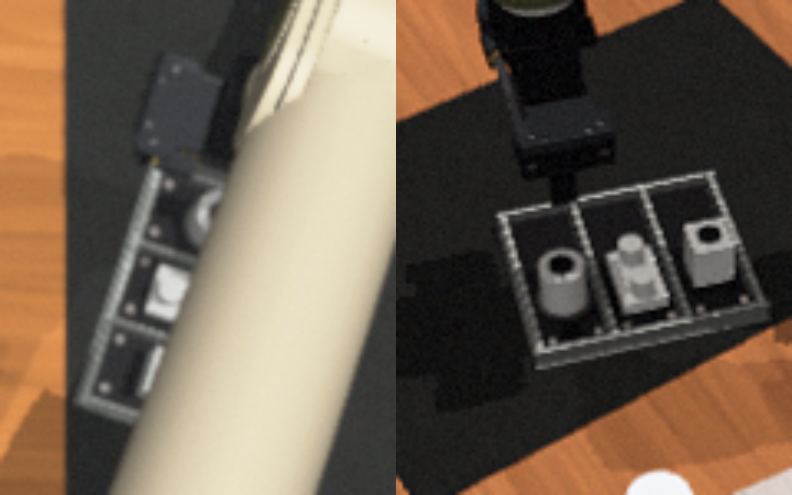

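The gripper hangs above the tray, in line with the round carrier's pocket. I'll part-close the fingers to stay clear of the end wall and go down.

play_rows:
  claw: [0.26, 0.26, 0.26, 0.26, 0.26, 0.26, 0.26, 0.26]
  delta_pos:
    - [0, 0.005, 0.2]
    - [0, 0, 0.2]
    - [0, 0, 0.2]
    - [0, 0, 0.12]
    - [0, 0, 0.08]
    - [0, 0, 0.04]
    - [0, 0, 0.02]
    - [0, 0, 0]
  delta_rot:
    - [0, 0, 0]
    - [0, 0, 0]
    - [0, 0, 0]
    - [0, 0, 0]
    - [0, 0, 0]
    - [0, 0, 0]
    - [0, 0, 0]
    - [0, 0, 0]

```text
time: 2.6
ee_pos: [0.5795, -0.3197, 0.0293]
eef_rot: [0.99, -0.14, 0.001, 0.0]
ft_force: [0.2, -0.6, -0.0]
width: 0.0647
grip_force: 0.0
```

play_rows:
  claw: [1, 1, 1, 1, 1, 1, 1, 1]
  delta_pos:
    - [0, 0, 0]
    - [0, 0, 0]
    - [0, 0, 0]
    - [0, 0, 0]
    - [0, 0, 0]
    - [0, 0, 0]
    - [0, 0, 0]
    - [0, 0, 0]
  delta_rot:
    - [0, 0, 0]
    - [0, 0, 0]
    - [0, 0, 0]
    - [0, 0, 0]
    - [0, 0, 0]
    - [0, 0, 0]
    - [0, 0, 0]
    - [0, 0, 0]

```text
time: 3.4
ee_pos: [0.5798, -0.3188, 0.0292]
eef_rot: [0.99, -0.139, 0.001, -0.0]
ft_force: [0.6, 2.5, 5.5]
width: 0.0436
grip_force: 30.0
```

```bash
python3 -c "
from h import *;from bench import r
go(r,[.5805,-.317,.17],-.2804)"
```

```text
t 3.4 tcp [ 0.5798 -0.3188  0.0292] psi -0.2794 w 0.0436 grip 30.0 F [0.6 2.5 5.5]
scaled rot [-0.0001 -0.0003  0.0003] shift in goal axes [ 0.0008 -0.0095 -0.7039] in present axes [ 0.0015 -0.0097 -0.7039]
```

Gripped: the opening is 43.6 mm on the 44 mm housing. I'll lift with a firmer squeeze, then carry.

play_rows:
  claw: [1, 1, 1, 1, 1, 1, 1, 1]
  delta_pos:
    - [0, 0, 0]
    - [0, 0, -0.04]
    - [0, 0, -0.08]
    - [0, 0, -0.12]
    - [0, 0, -0.12]
    - [0, 0, -0.12]
    - [0, 0, -0.1]
    - [0, 0, 0]
  delta_rot:
    - [0, 0, 0]
    - [0, 0, 0]
    - [0, 0, 0]
    - [0, 0, 0]
    - [0, 0, 0]
    - [0, 0, 0]
    - [0, 0, 0]
    - [0, 0, 0]
  squeeze: 50

```text
time: 4.2
ee_pos: [0.5806, -0.3204, 0.1489]
eef_rot: [0.99, -0.14, 0.003, 0.001]
ft_force: [-0.3, -0.4, -2.1]
width: 0.0435
grip_force: 50.0
```

```bash
python3 -c "
from h import *;from bench import r
S=r.camera('scene')
go(r,[.5165,.0868,.145],-.0727)
cv2.imwrite('pics/a2.png',cv2.resize(S['pixels'][50:350,170:420,::-1],None,fx=2,fy=2))"
```

```text
t 4.25 tcp [ 0.5798 -0.3199  0.1465] psi -0.2802 w 0.0427 grip 50.0 F [ 0.5  0.4 -3.4]
scaled rot [ 0.0005 -0.0009 -0.0661] shift in goal axes [-0.4634 -2.0053  0.0075] in present axes [-0.8666 -1.8668  0.0025]
```

View pics/a2.png

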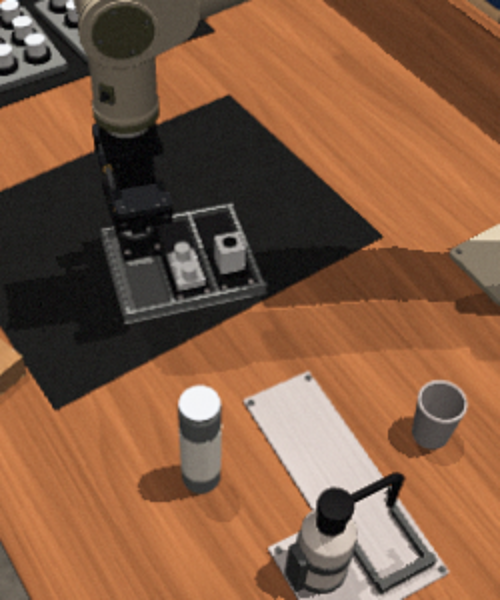

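The carrier is lifted and its pocket is empty. Next I carry it to the plate.

play_rows:
  claw: [1, 1, 1, 1, 1, 1, 1, 1]
  delta_pos:
    - [0, 0, 0]
    - [0, 0, 0]
    - [-0.03, -0.1, 0]
    - [-0.04, -0.17, 0]
    - [-0.04, -0.17, 0]
    - [-0.04, -0.17, 0]
    - [-0.04, -0.17, 0]
    - [-0.04, -0.17, 0]
  delta_rot:
    - [0, 0, -0.033]
    - [0, 0, -0.033]
    - [0, 0, 0]
    - [0, 0, 0]
    - [0, 0, 0]
    - [0, 0, 0]
    - [0, 0, 0]
    - [0, 0, 0]

```text
time: 5.05
ee_pos: [0.5458, -0.1251, 0.1432]
eef_rot: [0.999, -0.036, -0.001, 0.0]
ft_force: [1.2, -0.1, -2.3]
width: 0.0433
grip_force: 50.0
```

play_rows:
  claw: [1, 1, 1, 1, 1, 1, 1, 1]
  delta_pos:
    - [-0.04, -0.17, 0]
    - [-0.04, -0.17, 0]
    - [-0.04, -0.17, 0]
    - [-0.04, -0.17, 0]
    - [-0.04, -0.17, 0]
    - [-0.03, -0.12, 0]
    - [0, -0.05, 0]
    - [0, 0, 0]
  delta_rot:
    - [0, 0, 0]
    - [0, 0, 0]
    - [0, 0, 0]
    - [0, 0, 0]
    - [0, 0, 0]
    - [0, 0, 0]
    - [0, 0, 0]
    - [0, 0, 0]

```text
time: 5.85
ee_pos: [0.5156, 0.0814, 0.1438]
eef_rot: [0.999, -0.035, -0.0, 0.0]
ft_force: [0.1, -0.0, -1.7]
width: 0.0429
grip_force: 50.0
```

```bash
python3 -c "
from h import *;from bench import r
S=r.camera('scene');T=r.camera('top')
go(r,[.5165,.0868,.036],-.0727)
a=cv2.resize(S['pixels'][180:380,230:420,::-1],None,fx=2.1,fy=2.1);b=cv2.resize(T['pixels'][130:330,140:320,::-1],None,fx=2.1,fy=2.1)
cv2.imwrite('pics/a3.png',np.hstack([a,b]))"
```

```text
t 5.95 tcp [0.516  0.0789 0.144 ] psi -0.0737 w 0.0433 grip 50.0 F [-1.  -0.2 -3.2]
scaled rot [ 0.0003  0.0002 -0.0003] shift in goal axes [-0.0006 -0.0394  0.5398] in present axes [-2.000e-04 -3.990e-02  5.397e-01]
```

View pics/a3.png

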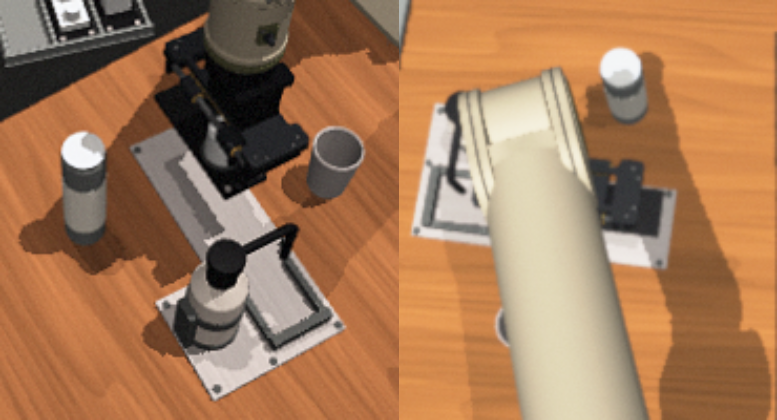

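The carrier hangs over the bare front part with its housing towards the guides and clear of the can and cup. I'll lower it.

play_rows:
  claw: [1, 1, 1, 1, 1, 1, 1, 1]
  delta_pos:
    - [0, -0.03, 0.05]
    - [0, -0.01, 0.12]
    - [0, 0, 0.12]
    - [0, 0, 0.12]
    - [0, 0, 0.07]
    - [0, 0, 0.04]
    - [0, 0, 0.02]
    - [0, 0, 0]
  delta_rot:
    - [0, 0, 0]
    - [0, 0, 0]
    - [0, 0, 0]
    - [0, 0, 0]
    - [0, 0, 0]
    - [0, 0, 0]
    - [0, 0, 0]
    - [0, 0, 0]

```text
time: 6.75
ee_pos: [0.5168, 0.0884, 0.0366]
eef_rot: [0.999, -0.036, 0.0, 0.0]
ft_force: [0.7, -0.2, -2.9]
width: 0.0427
grip_force: 50.0
```

```bash
python3 -c "
from h import *;from bench import r
go(r,[.5165,.0868,.031],-.0727)"
```

```text
t 6.75 tcp [0.5168 0.0884 0.0366] psi -0.0727 w 0.0427 grip 50.0 F [ 0.7 -0.2 -2.9]
scaled rot [ 0.     -0.0001 -0.    ] shift in goal axes [-0.0008  0.008   0.0282] in present axes [-0.0008  0.008   0.0282]
```

play_rows:
  claw: [1, 1, 1, 1, 1]
  delta_pos:
    - [0, 0, 0.01]
    - [0, 0, 0.008]
    - [0, 0, 0.005]
    - [0, 0, 0.003]
    - [0, 0, 0]
  delta_rot:
    - [0, 0, 0]
    - [0, 0, 0]
    - [0, 0, 0]
    - [0, 0, 0]
    - [0, 0, 0]

```text
time: 7.25
ee_pos: [0.5166, 0.0885, 0.0314]
eef_rot: [0.999, -0.036, 0.0, 0.0]
ft_force: [-0.5, -0.7, -1.6]
width: 0.0434
grip_force: 50.0
```

play_rows:
  claw: [1, 1, 1]
  delta_pos:
    - [0, 0, 0.004]
    - [0, 0, 0.003]
    - [0, 0, 0]
  delta_rot:
    - [0, 0, 0]
    - [0, 0, 0]
    - [0, 0, 0]

```text
time: 7.55
ee_pos: [0.5167, 0.0885, 0.0311]
eef_rot: [0.999, -0.036, 0.0, 0.0]
ft_force: [-6.5, -1.3, 13.0]
width: 0.0432
grip_force: 50.0
```

Contact with the plate (13 N). Release and rise.

play_rows:
  claw: [0.3, 0, 0, 0, 0, 0, 0, 0]
  delta_pos:
    - [0, 0, -0.003]
    - [0, 0, 0]
    - [0, 0, 0]
    - [0, 0, 0]
    - [0, 0, -0.1]
    - [0, 0, -0.2]
    - [0, 0, -0.2]
    - [0, 0, -0.1]
  delta_rot:
    - [0, 0, 0]
    - [0, 0, 0]
    - [0, 0, 0]
    - [0, 0, 0]
    - [0, 0, 0]
    - [0, 0, 0]
    - [0, 0, 0]
    - [0, 0, 0]

```text
time: 8.35
ee_pos: [0.5178, 0.089, 0.1539]
eef_rot: [0.999, -0.036, 0.002, -0.0]
ft_force: [-0.3, 0.5, -1.4]
width: 0.0861
grip_force: 0.0
```

```bash
python3 -c "
from h import *;from bench import r
S=r.camera('scene')
go(r,[.5092,-.0065,.15],1.498)
s=r.read_state();print(s['joint_positions'].round(2))
crop(S,270,200,110,150,4,'a4.png')
th=-.0727;R=np.array([[np.cos(th),-np.sin(th)],[np.sin(th),np.cos(th)]])
o=np.array([.5167,.0885])
for q in [(-.03,-.115),(.03,-.115),(.03,.055),(-.03,.055)]:
  p=R@q+o;print(q,p.round(4),proj(S,[*p,.016]).round(1))
print('top',proj(S,[*o,.066]))"
```

```text
t 8.4 tcp [0.5188 0.0891 0.156 ] psi -0.0723 w 0.0868 grip 0.0 F [1.6 0.3 2.1]
scaled rot [ 0.0014 -0.0019 -0.4998] shift in goal axes [-0.4804 -0.0132  0.03  ] in present axes [-0.0137  0.4805  0.0294]
[ 0.23  0.2  -0.54  1.79  0.11  1.17 -1.99]
(-0.03, -0.115) [ 0.4784 -0.024 ] [319.6 241.8]
(0.03, -0.115) [ 0.5383 -0.0284] [301.6 249.8]
(0.03, 0.055) [0.5506 0.1412] [332.8 297.3]
(-0.03, 0.055) [0.4908 0.1455] [351.6 287.9]
top [333.56582725 267.43110636]
```

View pics/a4.png

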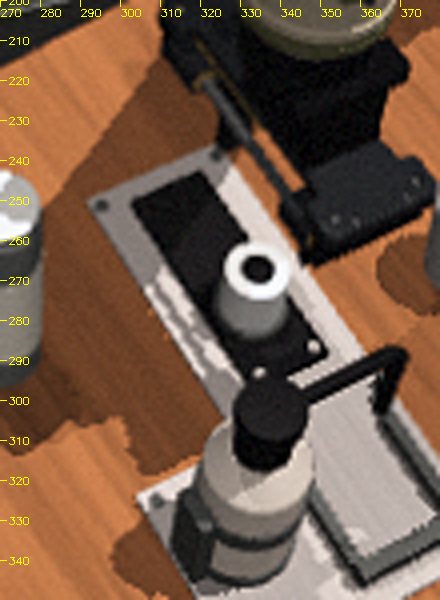

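The picture shows the carrier set down straight on the bare plate: housing top at (334,267), tail corners at (320,243) and (303,251), all within about 1 px of prediction. I'll turn 90° and go over the tail.

play_rows:
  claw: [0, 0, 0, 0, 0, 0, 0, 0]
  delta_pos:
    - [0, 0, 0]
    - [0, 0, 0]
    - [0, 0, 0]
    - [0, 0, 0]
    - [0, 0, 0]
    - [0, 0, 0]
    - [0, 0, 0]
    - [0, 0, 0]
  delta_rot:
    - [0, 0, -0.0455]
    - [0, 0, -0.0455]
    - [0, 0, -0.0455]
    - [0, 0, -0.0455]
    - [0, 0, -0.0455]
    - [0, 0, -0.0455]
    - [0, 0, -0.0455]
    - [0, 0, -0.0455]

```text
time: 9.2
ee_pos: [0.5164, 0.0884, 0.1502]
eef_rot: [0.858, 0.513, -0.0, -0.0]
ft_force: [-0.2, 0.3, 0.4]
width: 0.087
grip_force: 0.0
```

play_rows:
  claw: [0, 0, 0, 0, 0, 0, 0, 0]
  delta_pos:
    - [0, 0, 0]
    - [0, 0, 0]
    - [0, 0, 0]
    - [-0.15, 0, 0]
    - [-0.15, 0, 0]
    - [-0.14, -0.01, 0]
    - [-0.05, 0, 0]
    - [0, 0, 0]
  delta_rot:
    - [0, 0, -0.0455]
    - [0, 0, -0.0455]
    - [0, 0, -0.0448]
    - [0, 0, 0]
    - [0, 0, 0]
    - [0, 0, 0]
    - [0, 0, 0]
    - [0, 0, 0]

```text
time: 10.0
ee_pos: [0.5073, -0.0104, 0.1503]
eef_rot: [0.733, 0.68, -0.0, 0.0]
ft_force: [0.0, 1.0, -0.3]
width: 0.0869
grip_force: 0.0
```

```bash
python3 -c "
from h import *;from bench import r
go(r,[.5096,-.0093,.03],1.498);print(r.read_state()['joint_positions'].round(2))"
```

```text
t 10.0 tcp [ 0.5073 -0.0104  0.1503] psi 1.4951 w 0.0869 grip 0.0 F [ 0.   1.  -0.3]
scaled rot [-0.0001  0.0001 -0.0009] shift in goal axes [0.0065 0.011  0.6016] in present axes [0.0068 0.0111 0.6015]
[ 0.53  0.19 -0.66  1.83  0.12  1.16 -0.24]
```

play_rows:
  claw: [0, 0, 0, 0, 0, 0, 0, 0]
  delta_pos:
    - [0.006, 0.011, 0.1]
    - [0, 0, 0.15]
    - [0, 0, 0.15]
    - [0, 0, 0.12]
    - [0, 0, 0.08]
    - [0, 0, 0.04]
    - [0, 0, 0.03]
    - [0, 0, 0]
  delta_rot:
    - [0, 0, -0.001]
    - [0, 0, 0]
    - [0, 0, 0]
    - [0, 0, 0]
    - [0, 0, 0]
    - [0, 0, 0]
    - [0, 0, 0]
    - [0, 0, 0]

```text
time: 10.8
ee_pos: [0.5098, -0.0073, 0.0164]
eef_rot: [0.731, 0.682, 0.0, -0.0]
ft_force: [-1.0, 0.3, 0.5]
width: 0.0866
grip_force: 0.0
```

play_rows:
  claw: [0, 0, 0, 0, 0]
  delta_pos:
    - [0, 0, 0.01]
    - [0, 0, 0.01]
    - [0, 0, 0.01]
    - [0, 0, 0.007]
    - [0, 0, 0]
  delta_rot:
    - [0, 0, 0]
    - [0, 0, 0]
    - [0, 0, 0]
    - [0, 0, 0]
    - [0, 0, 0]

```text
time: 11.3
ee_pos: [0.5096, -0.0081, 0.0091]
eef_rot: [0.731, 0.682, -0.0, -0.0]
ft_force: [0.1, -0.0, 1.0]
width: 0.087
grip_force: 0.0
```

Height is good, with no contact. I'll close gently on the tail's sides.

play_rows:
  claw: [1, 1, 1, 1, 1, 1, 1, 1]
  delta_pos:
    - [0, 0, 0]
    - [0, 0, 0]
    - [0, 0, 0]
    - [0, 0, 0]
    - [0, 0, 0]
    - [0, 0, 0]
    - [0, 0, 0]
    - [0, 0, 0]
  delta_rot:
    - [0, 0, 0]
    - [0, 0, 0]
    - [0, 0, 0]
    - [0, 0, 0]
    - [0, 0, 0]
    - [0, 0, 0]
    - [0, 0, 0]
    - [0, 0, 0]
  squeeze: 12

```text
time: 12.1
ee_pos: [0.5098, -0.0081, 0.0092]
eef_rot: [0.731, 0.682, 0.0, 0.0]
ft_force: [0.3, -0.4, -0.0]
width: 0.0601
grip_force: 12.0
```

```bash
python3 -c "
from h import *;from bench import r
go(r,[.5194,.1267,.009],1.498)
T=r.camera('top');S=r.camera('scene')
crop(S,270,200,110,150,4,'a5.png')"
```

```text
t 12.1 tcp [ 0.5098 -0.0081  0.0092] psi 1.5009 w 0.0601 grip 12.0 F [ 0.3 -0.4 -0. ]
scaled rot [0.0001 0.     0.0009] shift in goal axes [ 0.6758 -0.001   0.001 ] in present axes [0.6758 0.0009 0.0009]
```

View pics/a5.png

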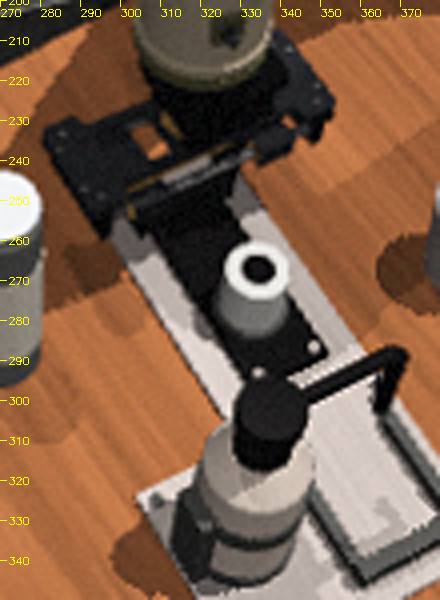

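The tail is held (60.1 mm). I'll slide towards the mouth, watching the forces.

play_rows:
  claw: [1, 1, 1, 1, 1, 1, 1, 1]
  delta_pos:
    - [0.02, 0, 0]
    - [0.04, 0, 0]
    - [0.04, 0, 0]
    - [0.04, 0, 0]
    - [0.04, 0, 0]
    - [0.04, 0, 0]
    - [0.03, 0, 0]
    - [0, 0, 0]
  delta_rot:
    - [0, 0, 0.0009]
    - [0, 0, 0]
    - [0, 0, 0]
    - [0, 0, 0]
    - [0, 0, 0]
    - [0, 0, 0]
    - [0, 0, 0]
    - [0, 0, 0]

```text
time: 13.0
ee_pos: [0.5134, 0.0435, 0.0092]
eef_rot: [0.732, 0.682, 0.0, -0.0]
ft_force: [0.8, 2.1, 2.1]
width: 0.0599
grip_force: 12.0
```

```bash
python3 -c "
from h import *;from bench import r
go(r,[.5194,.1267,.009],1.498)
T=r.camera('top');S=r.camera('scene')
crop(S,290,225,110,130,4,'a6.png')"
```

```text
t 13.0 tcp [0.5134 0.0435 0.0092] psi 1.4997 w 0.0599 grip 12.0 F [0.8 2.1 2.1]
scaled rot [ 0.0001 -0.0004  0.0006] shift in goal axes [ 4.169e-01 -1.000e-04  9.000e-04] in present axes [0.4169 0.0006 0.0014]
```

View pics/a6.png

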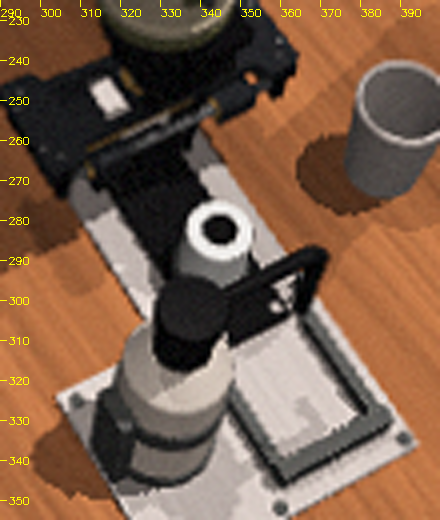

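The carrier's front is entering the mouth about centred. That was my eleventh picture, one over the limit of ten, so I'll view no more and rely on forces and measurements from here.

play_rows:
  claw: [1, 1, 1, 1, 1, 1, 1, 1]
  delta_pos:
    - [0.02, 0, 0]
    - [0.02, 0, 0]
    - [0.02, 0, 0]
    - [0.02, 0, 0]
    - [0.02, 0, 0]
    - [0.02, 0, 0]
    - [0.02, 0, 0]
    - [0.02, 0, 0]
  delta_rot:
    - [0, 0, 0]
    - [0, 0, 0]
    - [0, 0, 0]
    - [0, 0, 0]
    - [0, 0, 0]
    - [0, 0, 0]
    - [0, 0, 0]
    - [0, 0, 0]

```text
time: 13.9
ee_pos: [0.5157, 0.074, 0.0092]
eef_rot: [0.732, 0.681, -0.0, 0.0]
ft_force: [-0.5, -3.9, 3.2]
width: 0.0597
grip_force: 12.0
```

play_rows:
  claw: [1, 1, 1, 1, 1, 1, 1, 1]
  delta_pos:
    - [0.02, 0, 0]
    - [0.02, 0, 0]
    - [0.02, 0, 0]
    - [0.02, 0, 0]
    - [0.02, 0, 0]
    - [0.02, 0, 0]
    - [0.02, 0, 0]
    - [0.02, 0, 0]
  delta_rot:
    - [0, 0, 0]
    - [0, 0, 0]
    - [0, 0, 0]
    - [0, 0, 0]
    - [0, 0, 0]
    - [0, 0, 0]
    - [0, 0, 0]
    - [0, 0, 0]

```text
time: 14.7
ee_pos: [0.518, 0.1059, 0.0092]
eef_rot: [0.732, 0.681, -0.0, 0.0]
ft_force: [-0.3, -5.1, 5.7]
width: 0.0598
grip_force: 12.0
```

play_rows:
  claw: [1, 1, 1, 1, 1, 1, 1, 1]
  delta_pos:
    - [0.015, 0, 0]
    - [0.015, 0, 0]
    - [0.015, 0, 0]
    - [0.015, 0, 0]
    - [0.01, 0, 0]
    - [0.005, 0, 0]
    - [0.005, 0, 0]
    - [0, 0, 0]
  delta_rot:
    - [0, 0, 0]
    - [0, 0, 0]
    - [0, 0, 0]
    - [0, 0, 0]
    - [0, 0, 0]
    - [0, 0, 0]
    - [0, 0, 0]
    - [0, 0, 0]

```text
time: 15.5
ee_pos: [0.5192, 0.1218, 0.0092]
eef_rot: [0.732, 0.681, 0.0, 0.0]
ft_force: [-0.4, -3.1, 4.7]
width: 0.0596
grip_force: 12.0
```

play_rows:
  claw: [1, 1, 1, 1, 1, 1, 1, 1]
  delta_pos:
    - [0.005, 0, 0]
    - [0.005, 0, 0]
    - [0.005, 0, 0]
    - [0.005, 0, 0]
    - [0.005, 0, 0]
    - [0, 0, 0]
    - [0, 0, 0]
    - [0, 0, 0]
  delta_rot:
    - [0, 0, 0]
    - [0, 0, 0]
    - [0, 0, 0]
    - [0, 0, 0]
    - [0, 0, 0]
    - [0, 0, 0]
    - [0, 0, 0]
    - [0, 0, 0]

```text
time: 16.3
ee_pos: [0.5195, 0.1268, 0.0092]
eef_rot: [0.732, 0.681, 0.0, -0.0]
ft_force: [-0.1, -3.8, 5.0]
width: 0.0599
grip_force: 12.0
```

play_rows:
  claw: [1, 1, 1, 1, 1, 1]
  delta_pos:
    - [0.005, 0, 0]
    - [0.005, 0, 0]
    - [0.005, 0, 0]
    - [0.005, 0, 0]
    - [0, 0, 0]
    - [0, 0, 0]
  delta_rot:
    - [0, 0, 0]
    - [0, 0, 0]
    - [0, 0, 0]
    - [0, 0, 0]
    - [0, 0, 0]
    - [0, 0, 0]

```text
time: 16.9
ee_pos: [0.5197, 0.1285, 0.0091]
eef_rot: [0.733, 0.68, -0.001, 0.001]
ft_force: [-1.7, -9.9, 9.5]
width: 0.0598
grip_force: 12.0
```

play_rows:
  claw: [1, 1, 1, 1]
  delta_pos:
    - [0.005, 0, 0]
    - [0.005, 0, 0]
    - [0, 0, 0]
    - [0, 0, 0]
  delta_rot:
    - [0, 0, 0]
    - [0, 0, 0]
    - [0, 0, 0]
    - [0, 0, 0]

```text
time: 17.3
ee_pos: [0.5198, 0.1292, 0.0089]
eef_rot: [0.733, 0.68, -0.002, 0.001]
ft_force: [-2.0, -13.3, 8.6]
width: 0.0596
grip_force: 12.0
```

```bash
python3 -c "
from h import *;from bench import r
go(r,[.5194,.1267,.009],1.498)
d=pickle.load(open('cams.pkl','rb'))
T=r.camera('top');S=r.camera('scene')
pickle.dump((T,S),open('c2.pkl','wb'))
# housing top ring in scene: bright, low saturation blob near prediction
for z,c in((.066,S),):
  p=proj(c,[.5264,.223,z]);print('pred',p)
  g=cv2.cvtColor(c['pixels'],cv2.COLOR_RGB2GRAY);m=np.zeros_like(g);cv2.circle(m,(int(p[0]),int(p[1])),20,255,-1);m[g<200]=0
  for k in cv2.findContours(m,0,1)[0]:
    if cv2.contourArea(k)>20:print(cv2.boundingRect(k),cv2.minEnclosingCircle(k),plane(c,cv2.minEnclosingCircle(k)[0],z))
"
```

```text
t 17.3 tcp [0.5198 0.1292 0.0089] psi 1.4957 w 0.0596 grip 12.0 F [ -2.  -13.3   8.6]
scaled rot [-0.0003  0.0014 -0.0007] shift in goal axes [-0.0127 -0.001  -0.0007] in present axes [-0.0127 -0.0009 -0.0006]
pred [361.74655359 308.38934296]
(355, 301, 16, 16) ((362.5, 309.0), 8.20071029663086) [0.52582278 0.22535289 0.066     ]
```

Force rose to 13 N at 137 mm of travel (135 expected), and the housing image is within 1 px of its expected place, so the carrier is against the stop. Release, rise and go over to the pump.

play_rows:
  claw: [0.15, 0, 0, 0, 0, 0, 0, 0]
  delta_pos:
    - [0, 0, 0]
    - [0, 0, 0]
    - [0, 0, 0]
    - [0, 0, 0]
    - [0, 0, -0.05]
    - [0, 0, -0.1]
    - [0, 0, -0.2]
    - [0, 0, -0.2]
  delta_rot:
    - [0, 0, 0]
    - [0, 0, 0]
    - [0, 0, 0]
    - [0, 0, 0]
    - [0, 0, 0]
    - [0, 0, 0]
    - [0, 0, 0]
    - [0, 0, 0]

```text
time: 18.2
ee_pos: [0.5193, 0.1329, 0.1207]
eef_rot: [0.732, 0.681, -0.0, -0.0]
ft_force: [0.8, 0.3, -0.0]
width: 0.0872
grip_force: 0.0
```

play_rows:
  claw: [1, 1, 1, 1, 1, 1, 1, 1]
  delta_pos:
    - [0, 0, -0.2]
    - [0, 0, -0.2]
    - [0, 0, -0.2]
    - [0, 0, 0]
    - [0, 0, 0]
    - [0, 0, 0]
    - [0, 0, 0]
    - [0, 0, 0]
  delta_rot:
    - [0, 0, 0]
    - [0, 0, 0]
    - [0, 0, 0]
    - [0, 0, 0]
    - [0, 0, 0]
    - [0, 0, 0]
    - [0, 0, 0]
    - [0, 0, 0]

```text
time: 19.0
ee_pos: [0.5195, 0.1325, 0.2382]
eef_rot: [0.732, 0.681, -0.001, -0.0]
ft_force: [0.5, -0.1, -0.9]
width: 0.0309
grip_force: 0.0
```

```bash
python3 -c "
from h import *;from bench import r
go(r,[.615,.215,.215],1.498)
S=r.camera('scene');T=r.camera('top')
c=S;g=cv2.cvtColor(c['pixels'],cv2.COLOR_RGB2GRAY);m=np.zeros_like(g);cv2.circle(m,(362,308),20,255,-1);m[g<200]=0
for k in cv2.findContours(m,0,1)[0]:
    if cv2.contourArea(k)>20:print(cv2.boundingRect(k),cv2.minEnclosingCircle(k))
# black pump head in scene: dark blob
m=np.zeros_like(g);m[285:330,315:352]=255;m[g>45]=0
k=max(cv2.findContours(m,0,1)[0],key=cv2.contourArea);print(cv2.boundingRect(k))
"
```

```text
t 19.0 tcp [0.5195 0.1325 0.2382] psi 1.4983 w 0.0309 grip 0.0 F [ 0.5 -0.1 -0.9]
scaled rot [-0.0005  0.0001  0.0001] shift in goal axes [0.4461 0.4463 0.1162] in present axes [0.4461 0.4466 0.1154]
(355, 301, 16, 16) ((362.8783874511719, 308.6891784667969), 8.32479476928711)
(328, 285, 24, 40)
```

The housing stayed put. I'll move over the pump head.

play_rows:
  claw: [1, 1, 1, 1, 1, 1, 1, 1]
  delta_pos:
    - [0.08, 0.08, 0]
    - [0.1, 0.1, 0]
    - [0.1, 0.1, 0]
    - [0.1, 0.1, 0]
    - [0.066, 0.066, 0]
    - [0, 0, 0.1]
    - [0, 0, 0.05]
    - [0, 0, 0]
  delta_rot:
    - [0, 0, 0]
    - [0, 0, 0]
    - [0, 0, 0]
    - [0, 0, 0]
    - [0, 0, 0]
    - [0, 0, 0]
    - [0, 0, 0]
    - [0, 0, 0]

```text
time: 19.9
ee_pos: [0.6145, 0.2143, 0.2071]
eef_rot: [0.732, 0.681, -0.002, -0.001]
ft_force: [-0.3, -0.8, 0.2]
width: 0.0007
grip_force: 0.0
```

```bash
python3 -c "
from h import *;from bench import r
go(r,[.615,.215,.178],1.498)"
```

```text
t 19.9 tcp [0.6145 0.2143 0.2071] psi 1.498 w 0.0007 grip 0.0 F [-0.3 -0.8  0.2]
scaled rot [-0.001   0.0005 -0.    ] shift in goal axes [0.0038 0.0022 0.1456] in present axes [0.0041 0.0027 0.1456]
```

play_rows:
  claw: [1, 1, 1, 1, 1, 1, 1, 1]
  delta_pos:
    - [0, 0, 0.03]
    - [0, 0, 0.03]
    - [0, 0, 0.02]
    - [0, 0, 0.02]
    - [0, 0, 0.015]
    - [0, 0, 0.015]
    - [0, 0, 0]
    - [0, 0, 0]
  delta_rot:
    - [0, 0, 0]
    - [0, 0, 0]
    - [0, 0, 0]
    - [0, 0, 0]
    - [0, 0, 0]
    - [0, 0, 0]
    - [0, 0, 0]
    - [0, 0, 0]

```text
time: 20.7
ee_pos: [0.6154, 0.2149, 0.1838]
eef_rot: [0.732, 0.681, 0.0, 0.0]
ft_force: [-3.5, -2.3, 6.7]
width: 0.0004
grip_force: 3.2
```

The spring force matches about 6 mm of travel. I'll press on.

play_rows:
  claw: [1, 1, 1, 1, 1, 1]
  delta_pos:
    - [0, 0, 0.015]
    - [0, 0, 0.01]
    - [0, 0, 0.01]
    - [0, 0, 0.005]
    - [0, 0, 0]
    - [0, 0, 0]
  delta_rot:
    - [0, 0, 0]
    - [0, 0, 0]
    - [0, 0, 0]
    - [0, 0, 0]
    - [0, 0, 0]
    - [0, 0, 0]

```text
time: 21.3
ee_pos: [0.6157, 0.215, 0.1802]
eef_rot: [0.733, 0.681, 0.001, 0.001]
ft_force: [-14.8, -8.2, 34.5]
width: 0.0004
grip_force: 17.6
```

Fully down: 34 N at 9.8 mm of travel, where 9 N is enough. I'll rise straight up and away.

play_rows:
  claw: [1, 1, 1, 1, 1, 1, 1, 1]
  delta_pos:
    - [0, 0, -0.03]
    - [0, 0, -0.05]
    - [0, 0, -0.05]
    - [0, 0, -0.1]
    - [0, 0, -0.15]
    - [0, 0, -0.15]
    - [0, 0, 0]
    - [0, 0, 0]
  delta_rot:
    - [0, 0, 0]
    - [0, 0, 0]
    - [0, 0, 0]
    - [0, 0, 0]
    - [0, 0, 0]
    - [0, 0, 0]
    - [0, 0, 0]
    - [0, 0, 0]

```text
time: 22.1
ee_pos: [0.6155, 0.2153, 0.2814]
eef_rot: [0.732, 0.681, 0.0, 0.0]
ft_force: [0.3, -0.3, -0.1]
width: 0.0004
grip_force: 0.0
```

```bash
python3 -c "
from h import *;from bench import r
go(r,[.615,.215,.25],1.498)
S=r.camera('scene');d=pickle.load(open('cams.pkl','rb'))['scene']
g=cv2.cvtColor(S['pixels'],cv2.COLOR_RGB2GRAY);m=np.zeros_like(g);cv2.circle(m,(362,308),20,255,-1);m[g<200]=0
for k in cv2.findContours(m,0,1)[0]:
    if cv2.contourArea(k)>20:print('housing',cv2.boundingRect(k),cv2.minEnclosingCircle(k))
# unchanged regions vs start (means abs diff)
D=np.abs(S['pixels'].astype(int)-d['pixels']).mean(2)
for n,(x,y,w,h) in dict(can=(257,240,26,56),cup=(375,238,30,40),twin=(252,165,22,30),square=(276,160,18,28),pumphead=(326,293,22,24),spout=(355,285,16,20)).items():print(n,D[y:y+h,x:x+w].mean().round(1))
"
```

```text
t 22.1 tcp [0.6155 0.2153 0.2814] psi 1.4982 w 0.0004 grip 0.0 F [ 0.3 -0.3 -0.1]
scaled rot [ 0.0002 -0.0001  0.0001] shift in goal axes [-0.0016 -0.0025  0.157 ] in present axes [-0.0017 -0.0026  0.157 ]
housing (355, 300, 23, 17) ((366.0, 309.0), 11.70479965209961)
can 10.9
cup 33.6
twin 5.6
square 5.5
pumphead 26.9
spout 30.6
```

Cup and pump differences may just be the arm's shadow, so I'll move the arm clear and recheck.

play_rows:
  claw: [1, 1, 1, 1, 1, 1, 1, 1]
  delta_pos:
    - [-0.15, 0, 0]
    - [-0.2, 0, 0]
    - [-0.2, 0, 0]
    - [-0.2, 0, 0]
    - [-0.2, 0, 0]
    - [-0.2, 0, 0]
    - [-0.2, 0, 0]
    - [-0.2, 0, 0]
  delta_rot:
    - [0, 0, 0]
    - [0, 0, 0]
    - [0, 0, 0]
    - [0, 0, 0]
    - [0, 0, 0]
    - [0, 0, 0]
    - [0, 0, 0]
    - [0, 0, 0]

```text
time: 22.95
ee_pos: [0.5919, -0.0959, 0.2798]
eef_rot: [0.732, 0.681, -0.001, -0.001]
ft_force: [1.0, -0.1, 0.8]
width: 0.0005
grip_force: 0.0
```

play_rows:
  claw: [1, 1, 1, 1, 1, 1, 1, 1]
  delta_pos:
    - [-0.2, 0, 0]
    - [-0.2, 0, 0]
    - [-0.2, 0, 0]
    - [-0.1, 0, 0]
    - [0, 0, 0]
    - [0, 0, 0]
    - [0, 0, 0]
    - [0, 0, 0]
  delta_rot:
    - [0, 0, 0]
    - [0, 0, 0]
    - [0, 0, 0]
    - [0, 0, 0]
    - [0, 0, 0]
    - [0, 0, 0]
    - [0, 0, 0]
    - [0, 0, 0]

```text
time: 23.75
ee_pos: [0.5829, -0.2322, 0.281]
eef_rot: [0.732, 0.682, 0.0, -0.0]
ft_force: [-0.0, 0.0, -0.1]
width: 0.0004
grip_force: 0.0
```

```bash
python3 -c "
from h import *;from bench import r
d0=pickle.load(open('cams.pkl','rb'))
go(r,[.615,.215,.25],1.498)
R={'scene':dict(can=(257,240,26,56),cup=(375,238,30,40),pumphead=(326,293,22,24)),'top':dict(can=(235,152,24,36),cup=(185,270,28,28),pumphead=(161,172,20,20))}
for n in R:
  c=r.camera(n);D=np.abs(c['pixels'].astype(int)-d0[n]['pixels']).mean(2)
  for k,(x,y,w,h) in R[n].items():
    a,b=[cv2.cvtColor(q['pixels'],cv2.COLOR_RGB2GRAY)[y:y+h,x:x+w].astype(np.float32) for q in(d0[n],c)]
    print(n,k,D[y:y+h,x:x+w].mean().round(1),'shift',np.round(cv2.phaseCorrelate(a,b),2).tolist())
  if n=='top':
    g=cv2.cvtColor(c['pixels'],cv2.COLOR_RGB2GRAY)
    th=-.0727;Rm=np.array([[np.cos(th),-np.sin(th)],[np.sin(th),np.cos(th)]]);t=np.array([.5263,.2215])
    # dark->bright profile along station y at x=-.022, plate-top height
    pr=[]
    for y in np.arange(.03,.08,.0015):
      u=proj(c,[*(Rm@[-.015,y]+t),.016]);pr.append(int(cv2.getRectSubPix(g,(1,1),tuple(map(float,u)))[0,0]))
    print(pr)
    pr=[]
    for y in np.arange(-.13,-.09,.0015):
      u=proj(c,[*(Rm@[0,y]+t),.016]);pr.append(int(cv2.getRectSubPix(g,(1,1),tuple(map(float,u)))[0,0]))
    print('tail',pr)
"
```

```text
t 23.75 tcp [ 0.5829 -0.2322  0.281 ] psi 1.5002 w 0.0004 grip 0.0 F [-0.   0.  -0.1]
scaled rot [-0.     -0.0001  0.0007] shift in goal axes [ 2.242  -0.0027  0.1552] in present axes [2.2419e+00 2.2000e-03 1.5600e-01]Traceback (most recent call last):
  File "<string>", line 10, in <module>
    print(n,k,D[y:y+h,x:x+w].mean().round(1),'shift',np.round(cv2.phaseCorrelate(a,b),2).tolist())
                                                     ~~~~~~~~^^^^^^^^^^^^^^^^^^^^^^^^^^^
    return _wrapfunc(a, 'round', decimals=decimals, out=out)
    return _wrapit(obj, method, *args, **kwds)
    conv = _array_converter(obj)
ValueError: setting an array element with a sequence. The requested array has an inhomogeneous shape after 1 dimensions. The detected shape was (2,) + inhomogeneous part.
```

```bash
python3 -c "
from h import *;from bench import r
d0=pickle.load(open('cams.pkl','rb'))
R={'scene':dict(can=(257,240,26,56),cup=(375,238,30,40),pumphead=(326,293,22,24)),'top':dict(can=(235,152,24,36),cup=(185,270,28,28),pumphead=(161,172,20,20))}
for n in R:
  c=r.camera(n);D=np.abs(c['pixels'].astype(int)-d0[n]['pixels']).mean(2)
  for k,(x,y,w,h) in R[n].items():
    a,b=[cv2.cvtColor(q['pixels'],cv2.COLOR_RGB2GRAY)[y:y+h,x:x+w].astype(np.float32) for q in(d0[n],c)]
    print(n,k,D[y:y+h,x:x+w].mean().round(1),'shift',np.round(cv2.phaseCorrelate(a,b)[0],2))
g=cv2.cvtColor(c['pixels'],cv2.COLOR_RGB2GRAY)
th=-.0727;Rm=np.array([[np.cos(th),-np.sin(th)],[np.sin(th),np.cos(th)]]);t=np.array([.5263,.2215])
for lab,x,a,b in(('front',-.015,.04,.08),('tail',0,-.13,-.09)):
  print(lab,[(round(float(y)*1e3),int(cv2.getRectSubPix(g,(1,1),tuple(map(float,proj(c,[*(Rm@[x,y]+t),.016]))))[0,0])) for y in np.arange(a,b,.002)])
"
```

```text
scene can 5.1 shift [0.54 0.04]
scene cup 4.3 shift [-0.03  0.05]
scene pumphead 21.6 shift [-0.39  0.37]
top can 1.3 shift [0.01 0.06]
top cup 1.7 shift [-0.01 -0.04]
top pumphead 2.0 shift [0.05 0.03]
front [(40, 51), (42, 56), (44, 64), (46, 74), (48, 87), (50, 87), (52, 76), (54, 71), (56, 67), (58, 65), (60, 95), (62, 115), (64, 123), (66, 124), (68, 129), (70, 140), (72, 183), (74, 211), (76, 225), (78, 227)]
tail [(-130, 230), (-128, 231), (-126, 231), (-124, 231), (-122, 231), (-120, 230), (-118, 222), (-116, 195), (-114, 141), (-112, 92), (-110, 63), (-108, 57), (-106, 56), (-104, 59), (-102, 58), (-100, 57), (-98, 59), (-96, 58), (-94, 56), (-92, 55), (-90, 58)]
```

The tail edge is at station y ≈ -113.7 mm (-113.5 when seated), with no gap at the stop. The pump head is back up, and the can and cup haven't moved. Handing in.

```bash
python3 -c "
from bench import r
print(r.close_job())"
```

```text
the job is handed in; nothing more can be done
None
```

The round carrier is seated against the end stop under the spout, and the pump was then pressed fully and sprang back, with the can, cup and other carriers left alone; the job was handed in at about 24 s, but I viewed 11 pictures, one over the limit of 10.

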